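Turn the brass cover over into its polishing nest

ROBOT

A 6-joint arm with a two-finger parallel gripper is mounted at the origin on the work surface. World frame = base frame: x ahead of the robot, y to its left, z up, the work surface at z = 0. Lengths are in mm, angles in degrees, forces in N, time in s.
With the tool pointing down it reaches from about 350 to 850 mm from the base axis. Payload 8.1 kg.
Tool frame: the origin (TCP) lies on the centre line of the jaws, within the pads' length; the fingertips stand 14 mm ahead of it and the grasp point (between the pads) lies 5 mm behind it; z points along the fingers, y is the line along which they close (so a half turn about z gives the same grasp; the last joint's range is limited). The gripper opens to 85 mm and grips with 20 to 120 N. Pads are 22 mm wide; open, the fingers measure 114 mm over their backs; the gripper's body (76 mm by 85 mm) begins 54 mm behind the grasp point. The pads swing forward as they close: fully open they stand 13 mm farther back than shut.
Start: joints at [-4.893, 7.471, 85.268, -0, 87.261, -4.893], TCP at [600.005, 0.022, 245.292] pointing down, gripper open.
Joint ranges: [-169.43, 169.43], [-51.17, 129.36], [1.28, 143.12], [-76.62, 256.62], [0, 156.53], [-152.29, 152.29]. Speed limits (degrees/s): [136.94, 136.94, 159.86, 180, 180, 180].

INTERFACE

Orientations are given as [roll, pitch, yaw] about the fixed x, y, z axes, in that order (R = Rz(yaw) Ry(pitch) Rx(roll)).
In Python, from bench import sense, snapshot, camera_info, hand_in gives the robot as it stands. The module is installed in compiled form; this text tells all that it offers.
- The arm moves only by the tool apply_moves, never from a script. Its argument "deltas" is a list of rows, each a list of 7 numbers: the shift along the tool's x, y, z scaled (see below), then the turn, a rotation vector about the tool's x, y, z scaled (see below), then the opening, from 0 (shut) to 1 (fully open). In form: [[dx, dy, dz, ax, ay, az, claw], ...]. A call has 1 to 8 rows; each row shifts and turns the commanded pose from where the row before left it, along the tool's axes as they then stand; what a row does not reach is not made up. The controller multiplies each number of a shift by 0.03 m and each number of a turn by 0.08 rad. A row lasts 1/8 s, in which the tool goes at most 62.5 mm and 10.7 degrees, less where a joint would pass 70% of its speed; a pose out of reach is approached as far as the arm can. A call with a number of a shift or a turn outside -1 to 1 is refused whole. A call with a gripper value outside its range is refused whole. The fingers move at their own pace and stop on an object; "grip_force" is the grip in N (left out, the last holds). Time passes only in rows, so rows that do not move let the fingers close. It gives the time, the measured TCP pose, the force, the opening and the grip force at its end, in the units of the state.
- sense(): the state, without advancing time (a new reading comes with each control period).
- snapshot(name): name is "scene" or "side" or "wrist"; returns the picture (480x640x3 uint8, red, green, blue); there is no depth.
- camera_info(name): a dict with "vertical_fov" (degrees; the focal length in pixels is half the picture's height over the tangent of half this angle, whatever the lens; pixels are square), "cx", "cy" (the principal point, pixels), "k1" (the pictures are not rectified: a ray, as slopes to the right and down, at radius r is drawn at 1 + k1 r^2 times it, then the intrinsics apply), "origin" and "rotation" of the camera in the world; the wrist camera has in their place "tool_from_camera" (4x4, takes a point from camera to tool coordinates, whose origin is the TCP and whose axes are the flange's). Camera axes: x right, y up, looking along -z (the intrinsics and any distortion apply to the point x, -y, -z); pixel columns grow to the right and rows downward; lengths in mm; the calibration is good to about 2 mm. A picture is of the moment at which its call begins: read the wrist's pose just before it. camera_info takes no time and is no camera call.
- hand_in(): hands the job in; it is judged then, once.
The state is a dict: "time": time; "joint_pos": joint angles; "qd": joint speeds; "joint_efforts": joint torques, N m; "tool_pos": TCP position; "tcp_rot": TCP orientation; "ft_force": force on the tool from outside, world axes, zero at the start; "wrist_torque": the same for the moment, N m; "finger_gap": finger opening in mm; "grip_force": force on a finger pad.
Only numpy, scipy, OpenCV 4.12 (cv2) and the standard library are available. Lean on these libraries where they do the work, as an engineer would, in place of code of your own. Each camera call takes 0.05 s, during which the arm holds its last target. There are 200 camera calls.

TASK

The hollow brass cover lies on the bench with its open side up. Turn it over and set it rim down, fully home, in the pocket of the polishing nest, closed face up. Never let it drop or topple, leave the other things on the bench where they are, and let go of it in the end.

Things in the scene. Friction and masses are not known exactly. Their poses are not given: they have to be found in the camera images.
- cover: the part: rectangular brass cover like a shallow pan, about 0.6 kg, 120 mm long (x), 56 wide (y), 40 high (z), walls and bottom 4 mm. One side is open, the other closed with a raised pad 100 x 40 x 3 mm (within the 40). Origin: centre of the pad's outer face; z points out through the open side. At the start it lies on the pad, z up; in the nest z must point down. Same turned half round about z.
- cover_rim (a point): centre of the cover's open rim, 40 mm from its origin along z; axes as the cover. Centre of mass about 14 mm from the origin. The long sides, 56 mm apart, can be gripped. It stands by itself on either flat short end (56 x 37 mm), so two quarter turns with tilted grasps turn it over. The bench for 50 mm around it is free at the start.
- nest: the polishing nest, fixed to the bench: aluminium base plate 184 x 120 x 12 mm with a pocket of grey plastic walls, 14 mm thick and 14 mm high, on top. In each long wall the middle 63 mm are left open for the fingers. Origin: centre of the plate's underside; x along the pocket's length, y across, z up.
- nest_seat (a point): centre of the pocket's floor, 12 mm above the bench, axes as the nest. The pocket is 123 (x) by 59 mm (y): 1.5 mm clearance on each side. A grey block 98 x 34 x 10 mm on its floor goes inside the cover's hollow, so the cover is home only rim down: rim on the floor, cover origin 40 mm above this point. Either way round in length will do.
- coupling: bystander: brass ring, 80 mm across, 34 mm high; origin centre of its underside
- driver: bystander: screwdriver 170 mm long, lying along its x; origin centre of its underside
- end_cap: bystander: round stepped brass cap, 72 mm across, 36 mm high; origin centre of its underside
- mop: bystander: grey polishing mop disc, 120 mm across, 27 mm high; origin centre of its underside
- bar: bystander: brown polishing compound bar 130 x 50 x 40 mm; origin centre of its underside
Not all that is in view belongs to the job. Leave any turquoise look-alike of the cover alone.

How it is judged:
By the outcome, as a careful person would: the job done as asked, in the order asked, and still so for the second after the job is handed in, with the robot touching nothing.
It also fails if it takes over 67 s, if anything falls off the work surface, if the arm or the gripper's body presses on something with over 40 N, if the wrist force passes 120 N, or if a joint passes its speed limit or range.

## Working session

There is one attempt and no reset: what is moved stays moved. The work goes in short steps, Python scripts to look and compute and a tool call to move; the robot and the scene stay as the last step left them, time stands still between calls to the robot, and variables do not carry over. Pictures are saved under pics/ and viewed, at most 10 in all, crops included, and the job is handed in when it is done.

Besides the shell and the picture viewer there is one more tool, called as name([rows], argument=value, ...), one row to a line, values as JSON. apply_moves: Moves the arm, as the interface text tells. Its arguments: {"type":"object","properties":{"deltas":{"type":"array"},"grip_force":{"type":"number"}},"required":["deltas"]}

```bash
mkdir -p pics; python3 - <<'E'
from bench import *
import cv2
for n in("scene","side"):
    cv2.imwrite(f"pics/{n}0.png",snapshot(n)[:,:,::-1]); print(n,camera_info(n))
print(camera_info("wrist")); print(sense())
E
```

```text
scene {'vertical_fov': 52.80720928076658, 'cx': 318.9742576414558, 'cy': 235.89884168987345, 'k1': -0.12117379143395965, 'origin': array([1170.61074557, -119.66986201, 1048.48644273]), 'rotation': array([33.75015749, -0.35846854, 80.52780296])}
side {'vertical_fov': 49.68465822112426, 'cx': 322.5961641688504, 'cy': 243.89304536656775, 'k1': -0.06892616663996609, 'origin': array([ -25.5569608 , -886.59507546,  800.93691801]), 'rotation': array([ 54.17718937,   0.40531033, -33.10541531])}
{'vertical_fov': 63.62854176244915, 'cx': 325.6398333143809, 'cy': 238.01232303278593, 'k1': 0.020096082236447946, 'tool_from_camera': array([[ 1.04890112e-03,  9.55052055e-01,  2.96436287e-01,
         7.49676233e+01],
       [ 9.99999398e-01, -9.06428115e-04, -6.18056773e-04,
         4.25063501e-01],
       [-3.21578206e-04,  2.96436757e-01, -9.55052431e-01,
        -1.28912211e+02],
       [ 0.00000000e+00,  0.00000000e+00,  0.00000000e+00,
         1.00000000e+00]])}
{'time': 0.1, 'joint_pos': array([-4.89422296e+00,  7.51214104e+00,  8.53235831e+01, -3.71949768e-04,
        8.72592718e+01, -4.89299924e+00]), 'qd': array([ 0.06150003,  0.02831006, -0.14994779, -0.05826007,  0.07336742,
        0.07678848]), 'joint_efforts': array([ 1.52257860e-03, -5.70947063e+01, -5.01941299e+01, -1.80579236e-04,
        8.16394575e-03,  5.26326357e-05]), 'tool_pos': array([5.99538004e+02, 4.74364905e-02, 2.44329901e+02]), 'tcp_rot': array([-1.79905319e+02, -7.73255136e-03,  8.99987880e+01]), 'ft_force': array([-0.48418996,  0.39635972, -0.20679968]), 'wrist_torque': array([ 0.02652509,  0.00827757, -0.06148004]), 'grip_force': 0.0, 'finger_gap': 85.49033296752815}
```

View pics/scene0.png

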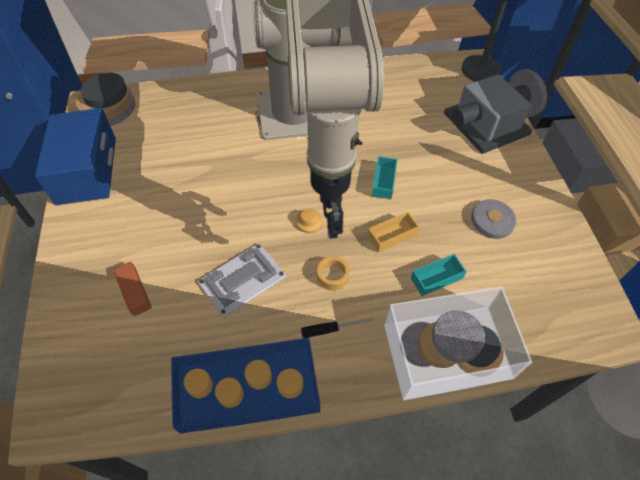

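View pics/side0.png

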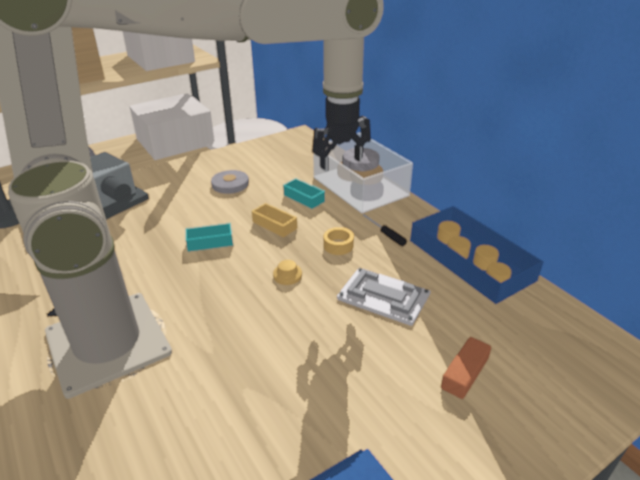

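Brass cover at scene (393,232) and side (274,221), open side up. The turquoise pans at scene (385,177) and (438,274) are look-alikes, so I leave them. Nest is at scene (241,277), ring at (333,272), end cap at (308,220).

```bash
cat > h.py <<'E'
from bench import *
import numpy as np, cv2
from scipy.spatial.transform import Rotation as Ro
rot=lambda e:Ro.from_euler('xyz',e,degrees=True).as_matrix()
def cam(name,s=None):
    c=camera_info(name); f=240/np.tan(np.radians(c['vertical_fov']/2))
    if name=='wrist':
        T=c['tool_from_camera']; R0=rot(s['tcp_rot']); R=R0@T[:3,:3]; o=R0@T[:3,3]+s['tool_pos']
    else: R=rot(c['rotation']); o=np.array(c['origin'])
    return f,c['cx'],c['cy'],c['k1'],R,o
def plane(C,uv,z):
    f,cx,cy,k,R,o=C; uv=np.atleast_2d(uv).astype(float)
    K=np.array([[f,0,cx],[0,f,cy],[0,0,1]])
    p=cv2.undistortPoints(uv[:,None],K,np.array([k,0,0,0.]))[:,0]
    d=np.c_[p[:,0],-p[:,1],-np.ones(len(p))]@R.T
    return o+d*((z-o[2])/d[:,2])[:,None]
def proj(C,P):
    f,cx,cy,k,R,o=C; q=(np.atleast_2d(P)-o)@R; a=q[:,0]/-q[:,2]; b=q[:,1]/q[:,2]
    m=1+k*(a*a+b*b); return np.c_[cx+f*a*m,cy+f*b*m]
E
python3 - <<'E'
from h import *
C=cam('scene')
for n,uv,z in [('cover',(393,229),40),('nest',(241,277),16),('coupling',(333,270),34),('cap',(308,217),30),('turq1',(438,270),40),('turq2',(385,172),40),('mop',(494,218),27),('driver',(337,327),10),('tray',(250,350),20),('bar',(132,286),40),('box',(455,300),60),
 ]: print(n,plane(C,uv,z)[0].round())
im=cv2.cvtColor(cv2.imread('pics/scene0.png'),cv2.COLOR_BGR2HSV)
for u,v in [(393,245),(378,236),(393,230),(430,235),(360,250)]: print(im[v,u])
E
cat > crop.py <<'E'
E
python3 -c "
import cv2;i=cv2.imread('pics/scene0.png')[190:320,180:480];cv2.imwrite('pics/c0.png',cv2.resize(i,None,fx=2.6,fy=2.6,interpolation=2))"
```

```text
cover [516. 187.  40.]
nest [ 580. -207.   16.]
coupling [606.  15.  34.]
cap [437. -20.  30.]
turq1 [651. 265.  40.]
turq2 [326. 213.  40.]
mop [517. 468.  27.]
driver [743.   0.  10.]
tray [ 771. -202.   20.]
bar [ 577. -466.   40.]
box [744. 273.  60.]
[ 18 130 200]
[ 18 145 207]
[ 18 148 196]
[ 17  95 195]
[ 18  95 193]
```

View pics/c0.png

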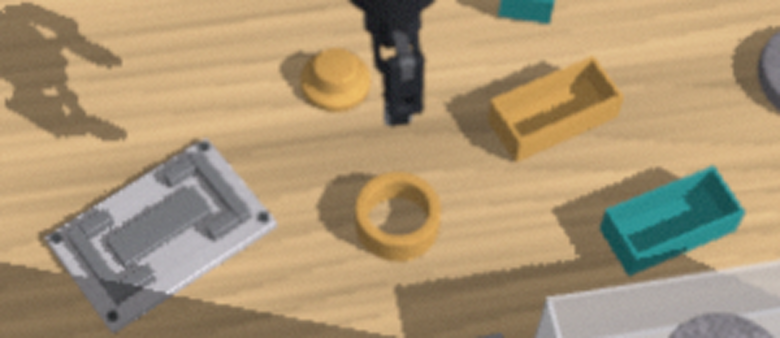

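apply_moves([
  [1, -0.4, 0, 0, 0, 0, 1],
  [1, -0.4, 0, 0, 0, 0, 1],
  [1, -0.4, 0, 0, 0, 0, 1],
  [1, -0.4, 0, 0, 0, 0, 1],
  [1, -0.4, 0, 0, 0, 0, 1],
  [1, -0.4, 0, 0, 0, 0, 1],
  [1, -0.4, 0, 0, 0, 0, 1],
  [0, 0, 0, 0, 0, 0, 1],
])

```text
time: 1.1
tool_pos: [514.9, 211.8, 244.8]
tcp_rot: [-179.9, -0.0, 90.2]
ft_force: [-0.2, 0.6, -0.7]
finger_gap: 85.2
grip_force: 0.0
```

```bash
python3 - <<'E'
from h import *
s=sense(); im=snapshot('wrist'); cv2.imwrite('pics/w1.png',im[:,:,::-1]); np.save('s1.npy',s,allow_pickle=True)
print(s['tool_pos'],s['tcp_rot'],s['qd'].round(2),s['time'])
E
```

```text
[514.90597383 211.76060527 244.82388253] [-1.79940032e+02 -1.19815214e-02  9.01633683e+01] [-2.52  0.12 -0.19 -1.15 -0.13 -1.7 ] 1.1
```

View pics/w1.png

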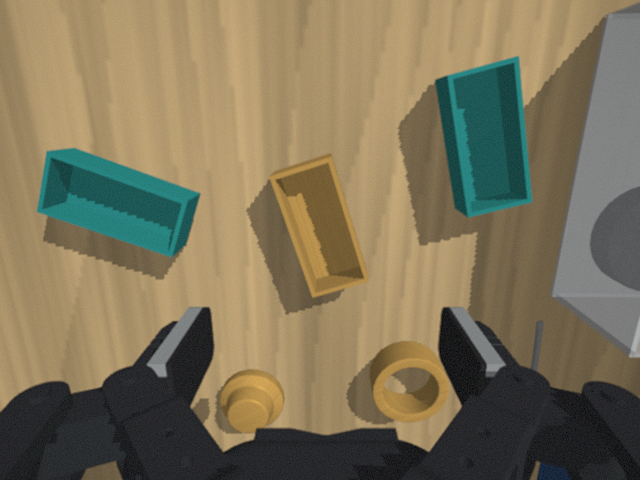

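Wrist view: brass cover rim corners near (271,176), (332,154), (367,278), (315,296); closer turquoise pans stay clear. Now I need its pose, and the nest's from the scene view.

```bash
python3 - <<'E'
from h import *
s=np.load('s1.npy',allow_pickle=True).item(); C=cam('wrist',s)
im=cv2.imread('pics/w1.png'); h=cv2.cvtColor(im,cv2.COLOR_BGR2HSV)
m=cv2.inRange(h,(14,125,90),(26,255,255)); m[:,:255]=0;m[:,385:]=0;m[:140]=0;m[312:]=0
m=cv2.morphologyEx(m,5*0+cv2.MORPH_OPEN,np.ones((3,3)))
c=max(cv2.findContours(m,0,1)[0],key=cv2.contourArea)
hull=cv2.convexHull(c)[:,0]; print(cv2.contourArea(hull))
a=cv2.approxPolyDP(hull[:,None],5,True)[:,0]; print(a.tolist())
P=plane(C,a,40)
print(P.round(1).tolist())
H=plane(C,hull,40)[:,:2].astype(np.float32); print(cv2.minAreaRect(H))
K=plane(C,[(271,176),(332,154),(367,278),(315,296)],40)[:,:2]; print(K.round(1), np.linalg.norm(K-np.roll(K,-1,0),axis=1),K.mean(0))
# scene nest crop
i=cv2.imread('pics/scene0.png')[235:320,185:295]; cv2.imwrite('pics/n0.png',cv2.resize(i,None,fx=7,fy=7,interpolation=2))
E
```

```text
8363.5
[[330, 154], [368, 281], [312, 297], [270, 176]]
[[518.8, 257.6, 40.0], [555.2, 141.3, 40.0], [502.7, 124.6, 40.0], [467.4, 238.8, 40.0]]
((510.88421630859375, 191.1873779296875), (56.879146575927734, 123.38687896728516), 17.568775177001953)
[[468.2 238.8]
 [520.5 257.6]
 [554.1 144.3]
 [505.6 125.7]] [ 55.54833005 118.16822359  52.02983867 119.16050354] [512.10497676 191.58789515]
```

View pics/n0.png

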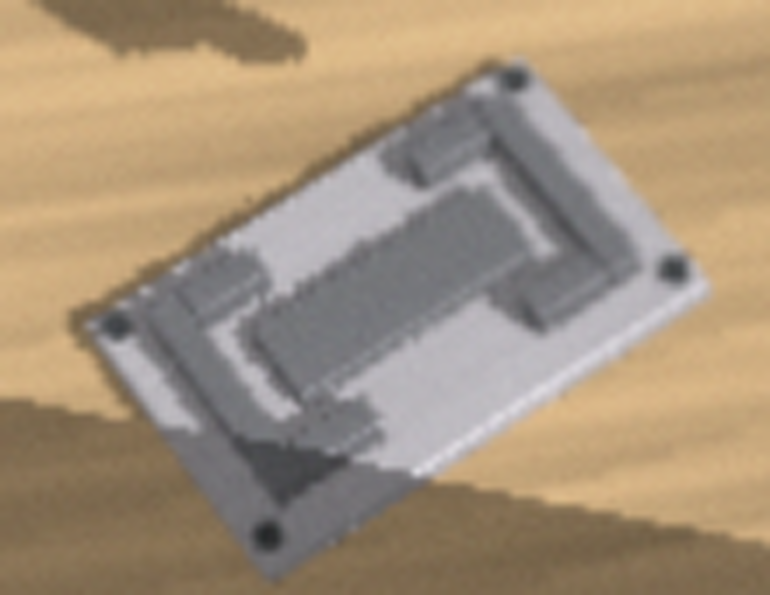

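Crop: nest plate corners at scene ≈(197,281), (260,244), (286,276), (224,318); the pocket is empty with its inner block visible. Plan: grip at a 35° tilt, quarter turn onto the short end, regrip at 55°, second quarter turn, then into the nest. Yaw and tilt come first.

apply_moves([
  [0, 0, 0, 0, 0, -0.94, 1],
  [0, 0, 0, 0, 0, -0.94, 1],
  [0, 0, 0, 0, 0, -0.94, 1],
  [0, 0, 0, 0, 0, -0.93, 1],
  [0, 0, 0, 0, 0.96, 0, 1],
  [0, 0, 0, 0, 0.96, 0, 1],
  [0, 0, 0, 0, 0.96, 0, 1],
  [0, 0, 0, 0, 0.96, 0, 1],
])

```text
time: 2.15
tool_pos: [516.5, 208.8, 245.2]
tcp_rot: [180.0, -17.7, 107.1]
ft_force: [-0.1, -0.2, 0.2]
finger_gap: 85.3
grip_force: 0.0
```

apply_moves([
  [0, 0, 0, 0, 0.95, 0, 1],
  [0, 0, 0, 0, 0.95, 0, 1],
  [0, 0, 0, 0, 0.95, 0, 1],
  [0, 0, 0, 0, 0.95, 0, 1],
  [0, 0, 0, 0, 0, 0, 1],
])

```text
time: 2.78
tool_pos: [516.2, 208.1, 243.9]
tcp_rot: [-179.8, -35.0, 106.9]
ft_force: [-0.1, -0.9, -0.7]
finger_gap: 85.6
grip_force: 0.0
```

```bash
cat >> h.py <<'E'
def pose(G,uang,tilt,back=5):
    """grasp point G, world angle of tool x (deg), tilt: hand leans to -x by tilt"""
    c,s=np.cos(np.radians(uang)),np.sin(np.radians(uang)); t=np.radians(tilt)
    u=np.array([c,s,0]); z=np.array([0,0,1.])
    a=np.sin(t)*u-np.cos(t)*z; x=np.cos(t)*u+np.sin(t)*z
    R=np.c_[x,np.cross(a,x),a]; return R,np.array(G)+back*a
def delta(G,uang,tilt):
    s=sense(); R0=rot(s['tcp_rot']); R,p=pose(G,uang,tilt)
    print('t',s['time'],'pos',s['tool_pos'].round(1),'gap',round(s['finger_gap'],1),'F',s['ft_force'].round(1),'q',s['joint_pos'].round(0))
    print('world d',(p-s['tool_pos']).round(1),'shift',(R0.T@(p-s['tool_pos'])/30).round(3),'turn',(Ro.from_matrix(R0.T@R).as_rotvec()/.08).round(3))
E
python3 - <<'E'
from h import *
delta((511,191.5,28),107.4,35)
C=cam('scene')
q=lambda L:[(185+x/7,235+y/7) for x,y in L]
for L in ([(117,327),(515,78),(673,268),(268,537)],[(85,325),(522,60),(708,280),(272,572)]):
    P=plane(C,q(L),12)[:,:2]; print(P.round(1).tolist(),P.mean(0)); v=P[1]+P[2]-P[0]-P[3]; print(np.degrees(np.arctan2(v[1],v[0])),np.linalg.norm(P-np.roll(P,-1,0),axis=1))
E
```

```text
t 2.775 pos [516.2 208.1 243.9] gap 85.6 F [-0.1 -0.9 -0.7] q [ -4.   6.  94.  33.  94. -22.]
world d [  -6.1  -13.8 -220. ] shift [-4.521 -0.311  5.787] turn [ 0.024 -0.006 -0.086]
[[575.3, -303.9], [494.8, -156.2], [582.5, -109.1], [663.7, -256.3]] [ 579.05426226 -206.36373667]
118.73013414227275 [168.14537642  99.54217622 168.06504024 100.38994203]
[[572.7, -315.0], [487.4, -152.9], [589.2, -97.6], [676.7, -255.7]] [ 581.51525078 -205.32088816]
118.34121723329663 [183.13121528 115.84744166 180.71521656 119.66245893]
```

apply_moves([
  [-0.626, -0.052, 0.782, 0, 0, 0, 1],
  [-0.626, -0.052, 0.782, 0, 0, 0, 1],
  [-0.626, -0.052, 0.782, 0, 0, 0, 1],
  [-0.626, -0.052, 0.782, 0, 0, 0, 1],
  [-0.626, -0.052, 0.782, 0, 0, 0, 1],
  [-0.626, -0.052, 0.782, 0, 0, -0.086, 1],
  [0, 0, 0, 0, 0, 0, 1],
  [0, 0, 0, 0, 0, 0, 1],
])

```text
time: 3.78
tool_pos: [511.3, 196.3, 66.7]
tcp_rot: [179.6, -35.0, 107.7]
ft_force: [-0.1, -0.5, 1.0]
finger_gap: 85.4
grip_force: 0.0
```

```bash
python3 - <<'E'
from h import *
delta((511,191.5,28),107.4,35)
s=sense(); C=cam('wrist',s); im=snapshot('wrist')
h=cv2.cvtColor(im,cv2.COLOR_RGB2HSV); m=cv2.inRange(h,(14,125,90),(26,255,255)); m=cv2.morphologyEx(m,2,np.ones((3,3)))
c=max(cv2.findContours(m,0,1)[0],key=cv2.contourArea); hull=cv2.convexHull(c)[:,0]
a=cv2.approxPolyDP(hull[:,None],6,True)[:,0]; print(a.tolist()); print(plane(C,a,40).round(1).tolist())
cv2.drawContours(im,[a.reshape(-1,1,2)],-1,(255,0,0),1)
cv2.imwrite('pics/w2.png',im[:,:,::-1])
E
```

```text
t 3.775 pos [511.3 196.3  66.7] gap 85.4 F [-0.1 -0.5  1. ] q [ -5.  17. 101.  33.  78. -34.]
world d [ -1.2  -2.1 -42.8] shift [-0.861 -0.066  1.136] turn [0.04  0.008 0.059]
[[378, 218], [387, 427], [251, 439], [263, 218]]
[[519.6, 255.5, 40.0], [547.1, 167.9, 40.0], [495.5, 147.0, 40.0], [466.5, 238.5, 40.0]]
```

View pics/w2.png

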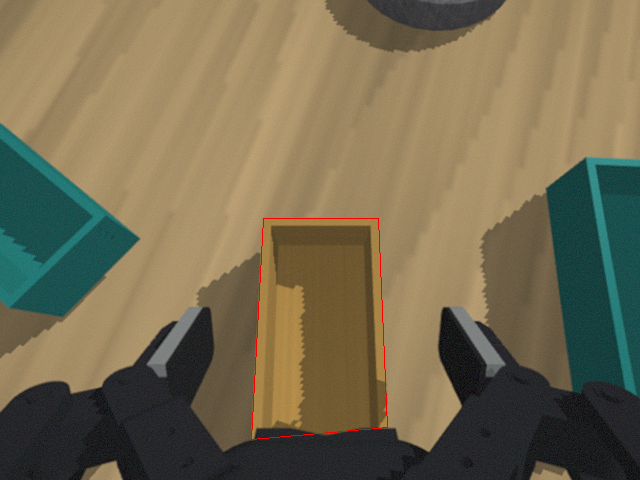

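Cover sits centred between the open fingers, with the far rim edge at rows ~218 and columns 263–378. Descending and closing.

apply_moves([
  [-0.3, -0.03, 0.38, 0, 0, 0, 1],
  [-0.3, -0.03, 0.38, 0, 0, 0, 1],
  [-0.28, -0.02, 0.37, 0, 0, 0.05, 1],
  [0, 0, 0, 0, 0, 0, 1],
])

```text
time: 4.32
tool_pos: [507.4, 193.5, 20.5]
tcp_rot: [-179.9, -35.1, 107.2]
ft_force: [-0.4, 0.5, 0.7]
finger_gap: 85.7
grip_force: 0.0
```

apply_moves([
  [0, 0, 0, 0, 0, 0, 0.5],
  [0, 0, 0, 0, 0, 0, 0.4],
  [0, 0, 0, 0, 0, 0, 0.3],
  [0, 0, 0, 0, 0, 0, 0.3],
  [0, 0, 0, 0, 0, 0, 0.3],
  [0, 0, 0, 0, 0, 0, 0.3],
], grip_force=70)

```text
time: 5.08
tool_pos: [510.0, 193.4, 23.2]
tcp_rot: [179.8, -35.0, 107.4]
ft_force: [3.9, -4.6, 4.4]
finger_gap: 55.4
grip_force: 76.0
```

apply_moves([
  [0.29, 0, -0.41, 0, 0, 0, 0.3],
  [0.574, 0, -0.82, 0, 0, 0, 0.3],
  [0.574, 0, -0.82, 0, 0, 0, 0.3],
  [0.29, 0, -0.41, 0, 0, 0, 0.3],
  [0, 0, 0, 0, -0.5, 0, 0.3],
  [0, 0, 0, 0, -0.982, 0, 0.3],
  [0, 0, 0, 0, -0.982, 0, 0.3],
  [0, 0, 0, 0, -0.982, 0, 0.3],
])

```text
time: 6.08
tool_pos: [507.4, 193.5, 110.8]
tcp_rot: [-179.9, -19.0, 107.3]
ft_force: [0.1, -0.6, -7.2]
finger_gap: 55.1
grip_force: 76.1
```

apply_moves([
  [0, 0, 0, 0, -0.982, 0, 0.3],
  [0, 0, 0, 0, -0.982, 0, 0.3],
  [0, 0, 0, 0, -0.982, 0, 0.3],
  [0, 0, 0, 0, -0.982, 0, 0.3],
  [0, 0, 0, 0, -0.982, 0, 0.3],
  [0, 0, 0, 0, -0.982, 0, 0.3],
  [0, 0, 0, 0, -0.982, 0, 0.3],
  [0, 0, 0, 0, -0.982, 0, 0.3],
])

```text
time: 7.08
tool_pos: [507.3, 193.8, 110.9]
tcp_rot: [-180.0, 16.9, 107.4]
ft_force: [-0.0, -0.2, -6.6]
finger_gap: 55.0
grip_force: 76.1
```

apply_moves([
  [0, 0, 0, 0, -0.982, 0, 0.3],
  [0, 0, 0, 0, -0.982, 0, 0.3],
  [0, 0, 0, 0, -0.982, 0, 0.3],
  [0, 0, 0, 0, -0.982, 0, 0.3],
  [0, 0, 0, 0, -0.982, 0, 0.3],
  [0, 0, 0, 0, -0.982, 0, 0.3],
  [0, 0, 0, 0, -0.982, 0, 0.3],
  [0, 0, 0, 0, -0.5, 0, 0.3],
])

```text
time: 8.07
tool_pos: [507.4, 194.0, 110.3]
tcp_rot: [-179.9, 50.6, 107.5]
ft_force: [-0.5, 0.2, -7.6]
finger_gap: 55.0
grip_force: 76.3
```

```bash
python3 - <<'E'
from h import *
delta((511,191,70),107.4,-55)
im=snapshot('side')[120:320,180:420]; cv2.imwrite('pics/s2.png',cv2.resize(im,None,fx=2.5,fy=2.5)[:,:,::-1])
E
```

```text
t 8.075 pos [507.4 194.  110.3] gap 55.0 F [-0.5  0.2 -7.6] q [ 42.  26.  92. -45.  89.  37.]
world d [  4.8  -6.9 -43.2] shift [0.943 0.085 1.121] turn [-0.005 -0.949  0.016]
```

View pics/s2.png

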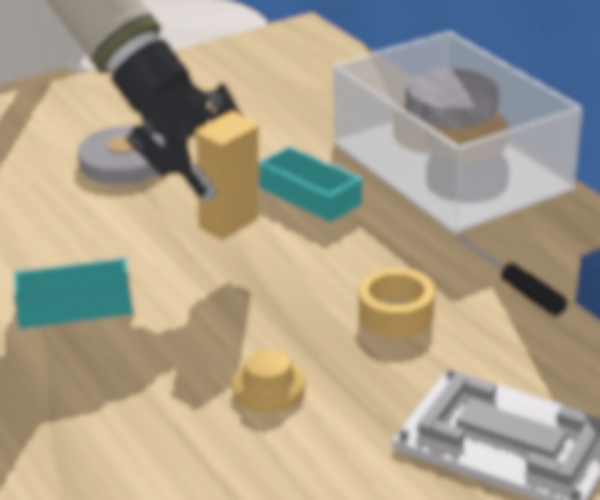

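The cover stands upright in the grip, open side toward the hand. Finishing the turn and lowering.

apply_moves([
  [0, 0, 0, 0, -0.95, 0, 0.3],
  [0.4, 0, 0.28, 0, 0, 0, 0.3],
  [0.4, 0, 0.28, 0, 0, 0, 0.3],
  [0.3, 0, 0.21, 0, 0, 0, 0.3],
  [0.13, 0, 0.1, 0, 0, 0, 0.3],
  [0, 0, 0, 0, 0, 0, 0.3],
  [0, 0, 0, 0, 0, 0, 0.3],
])

```text
time: 9.0
tool_pos: [509.3, 193.6, 68.0]
tcp_rot: [179.7, 54.9, 107.1]
ft_force: [-0.7, 0.1, -6.7]
finger_gap: 55.3
grip_force: 76.7
```

```bash
python3 - <<'E'
from h import *
delta((511,191,60),107.4,-55)
E
```

```text
t 9.0 pos [509.3 193.6  68. ] gap 55.3 F [-0.7  0.1 -6.7] q [ 43.  33.  90. -47.  89.  42.]
world d [  2.9  -6.6 -10.8] shift [0.159 0.027 0.402] turn [ 0.004 -0.018 -0.037]
```

apply_moves([
  [0.11, 0, 0.077, 0, 0, 0, 0.3],
  [0.06, 0, 0.04, 0, 0, 0, 0.3],
  [0.03, 0, 0.02, 0, 0, 0, 0.3],
  [0.03, 0, 0.02, 0, 0, 0, 0.3],
])

```text
time: 9.5
tool_pos: [508.9, 193.6, 59.0]
tcp_rot: [179.8, 54.9, 107.2]
ft_force: [0.2, 0.7, -6.8]
finger_gap: 54.8
grip_force: 76.7
```

apply_moves([
  [0.03, 0, 0.02, 0, 0, 0, 0.3],
  [0.03, 0, 0.02, 0, 0, 0, 0.3],
])

```text
time: 9.75
tool_pos: [508.9, 193.6, 57.4]
tcp_rot: [179.8, 55.0, 107.2]
ft_force: [-4.2, 1.3, 0.5]
finger_gap: 55.3
grip_force: 77.3
```

apply_moves([
  [0.03, 0, 0.02, 0, 0, 0, 0.3],
  [0, 0, 0, 0, 0, 0, 0.3],
])

```text
time: 10.0
tool_pos: [508.9, 193.7, 57.4]
tcp_rot: [179.8, 55.0, 107.1]
ft_force: [-5.4, 0.8, 3.2]
finger_gap: 54.8
grip_force: 77.8
```

Contact with the bench. Release, back off along the fingers, then rise.

apply_moves([
  [0, 0, 0, 0, 0, 0, 0.7],
  [0, 0, 0, 0, 0, 0, 0.85],
  [0, 0, 0, 0, 0, 0, 1],
  [0, 0, 0, 0, 0, 0, 1],
  [0, 0, 0, 0, 0, 0, 1],
])

```text
time: 10.62
tool_pos: [508.9, 193.6, 55.8]
tcp_rot: [179.8, 54.9, 107.2]
ft_force: [0.9, -0.6, 0.8]
finger_gap: 85.5
grip_force: 0.0
```

apply_moves([
  [0, 0, -0.5, 0, 0, 0, 1],
  [0, 0, -1, 0, 0, 0, 1],
  [0, 0, -1, 0, 0, 0, 1],
  [0, 0, -1, 0, 0, 0, 1],
  [0, 0, -0.6, 0, 0, 0, 1],
  [0, 0, 0, 0, 0, 0, 1],
])

```text
time: 11.38
tool_pos: [479.0, 291.3, 127.4]
tcp_rot: [179.6, 54.9, 107.1]
ft_force: [0.5, -0.4, 0.3]
finger_gap: 85.4
grip_force: 0.0
```

```bash
python3 - <<'E'
from h import *
delta((512,184,60),107.4,-55)
s=sense();C=cam('wrist',s)
im=snapshot('wrist')
# expected standing-cover corners
u=np.array([np.cos(np.radians(107.4)),np.sin(np.radians(107.4)),0]); w=np.array([-u[1],u[0],0]); O=np.array([507.7,197.5,0])-27.3*u
for cz in(3,40):
  for k in(-28,28): p=O+cz*u+k*w+[0,0,120]; q=proj(C,p)[0]; print(q.round()); cv2.circle(im,tuple(int(v) for v in q),3,(255,0,0),-1)
cv2.imwrite('pics/w3.png',im[:,:,::-1])
E
```

```text
t 11.375 pos [479.  291.3 127.4] gap 85.4 F [ 0.5 -0.4  0.3] q [ 51.  35.  80. -44.  99.  40.]
world d [  34.2 -111.2  -70.3] shift [-0.315 -0.028  4.52 ] turn [ 0.028 -0.028 -0.036]
[365. 332.]
[283. 333.]
[371. 328.]
[276. 328.]
```

View pics/w3.png

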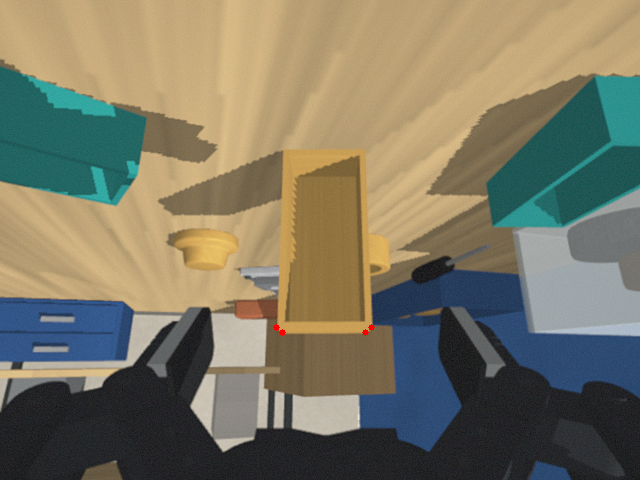

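Cover stands squarely on its end: rim columns 277–371, top at row ~330, exactly where predicted. Rising, then swinging the hand to the other side.

apply_moves([
  [-1, 0, -0.7, 0, 0, 0, 1],
  [-1, 0, -0.7, 0, 0, 0, 1],
  [-1, 0, -0.7, 0, 0, 0, 1],
  [-1, 0, -0.7, 0, 0, 0, 1],
  [0, 0, 0, 0, 0.96, 0, 1],
  [0, 0, 0, 0, 0.96, 0, 1],
  [0, 0, 0, 0, 0.96, 0, 1],
  [0, 0, 0, 0, 0.96, 0, 1],
])

```text
time: 12.42
tool_pos: [478.6, 288.3, 271.8]
tcp_rot: [-180.0, 37.3, 107.3]
ft_force: [0.1, 0.1, -1.2]
finger_gap: 85.1
grip_force: 0.0
```

apply_moves([
  [0, 0, 0, 0, 0.96, 0, 1],
  [0, 0, 0, 0, 0.96, 0, 1],
  [0, 0, 0, 0, 0.96, 0, 1],
  [0, 0, 0, 0, 0.96, 0, 1],
  [0, 0, 0, 0, 0.96, 0, 1],
  [0, 0, 0, 0, 0.96, 0, 1],
  [0, 0, 0, 0, 0.96, 0, 1],
  [0, 0, 0, 0, 0.96, 0, 1],
])

```text
time: 13.42
tool_pos: [478.5, 288.3, 271.7]
tcp_rot: [180.0, 2.0, 107.2]
ft_force: [-0.4, -0.1, -0.8]
finger_gap: 85.3
grip_force: 0.0
```

apply_moves([
  [0, 0, 0, 0, 0.96, 0, 1],
  [0, 0, 0, 0, 0.96, 0, 1],
  [0, 0, 0, 0, 0.96, 0, 1],
  [0, 0, 0, 0, 0.96, 0, 1],
  [0, 0, 0, 0, 0.96, 0, 1],
  [0, 0, 0, 0, 0.96, 0, 1],
  [0, 0, 0, 0, 0.96, 0, 1],
  [0, 0, 0, 0, 0.96, 0, 1],
])

```text
time: 14.42
tool_pos: [478.4, 288.4, 271.7]
tcp_rot: [-180.0, -33.2, 107.2]
ft_force: [0.4, 0.1, -0.6]
finger_gap: 85.6
grip_force: 0.0
```

apply_moves([
  [0, 0, 0, 0, 0.96, 0, 1],
  [0, 0, 0, 0, 0.96, 0, 1],
  [0, 0, 0, 0, 0.96, 0, 1],
  [0, 0, 0, 0, 0.96, 0, 1],
  [0, 0, 0, 0, 0.96, 0, 1],
  [0, 0, 0, 0, 0, 0, 1],
])

```text
time: 15.18
tool_pos: [478.1, 288.2, 270.4]
tcp_rot: [-179.6, -55.1, 106.9]
ft_force: [-0.7, 0.4, -0.5]
finger_gap: 85.5
grip_force: 0.0
```

```bash
python3 - <<'E'
from h import *
R,p=pose((512,184,60),107.4,55); a=R[:,2]
delta(np.array([512,184,60])-120*a,107.4,55)
E
```

```text
t 15.175 pos [478.1 288.2 270.4] gap 85.5 F [-0.7  0.4 -0.5] q [ -4.   7.  99.  50.  97. -25.]
world d [  62.1 -194.1 -144.5] shift [-7.834  0.086 -2.818] turn [ 0.017 -0.026 -0.065]
```

apply_moves([
  [-0.98, 0.01, -0.352, 0, 0, 0, 1],
  [-0.98, 0.01, -0.352, 0, 0, 0, 1],
  [-0.98, 0.01, -0.352, 0, 0, 0, 1],
  [-0.98, 0.01, -0.352, 0, 0, 0, 1],
  [-0.98, 0.01, -0.352, 0, 0, 0, 1],
  [-0.98, 0.01, -0.352, 0, 0, 0, 1],
  [-0.98, 0.01, -0.352, 0, 0, 0, 1],
  [-0.98, 0.01, -0.352, 0, 0, 0, 1],
])

```text
time: 16.18
tool_pos: [542.1, 94.5, 127.9]
tcp_rot: [179.9, -54.9, 107.4]
ft_force: [0.8, 1.0, 0.3]
finger_gap: 85.0
grip_force: 0.0
```

apply_moves([
  [0, 0, 0, 0.017, -0.026, -0.065, 1],
  [0, 0, 0, 0, 0, 0, 1],
  [0, 0, 0, 0, 0, 0, 1],
])

```text
time: 16.55
tool_pos: [542.0, 96.2, 129.3]
tcp_rot: [179.4, -54.9, 108.1]
ft_force: [-0.1, 0.2, 0.2]
finger_gap: 85.4
grip_force: 0.0
```

```bash
python3 - <<'E'
from h import *
delta((512,184,60),107.4,55)
s=sense();C=cam('wrist',s)
im=snapshot('wrist')
u=np.array([np.cos(np.radians(107.4)),np.sin(np.radians(107.4)),0]); w=np.array([-u[1],u[0],0]); O=np.array([507.7,197.5,0])-27.3*u
for cz in(3,40):
  for k in(-28,28): p=O+cz*u+k*w+[0,0,120]; q=proj(C,p)[0]; print(q.round()); cv2.circle(im,tuple(int(v) for v in q),3,(255,0,0),-1)
cv2.imwrite('pics/w4.png',im[:,:,::-1])
E
```

```text
t 16.55 pos [542.   96.2 129.3] gap 85.4 F [-0.1  0.2  0.2] q [-20.  30.  87.  41. 101. -45.]
world d [-31.2  91.7 -72.2] shift [-0.113 -0.081  4.024] turn [0.006 0.023 0.088]
[375. 189.]
[268. 188.]
[370. 144.]
[274. 143.]
```

View pics/w4.png

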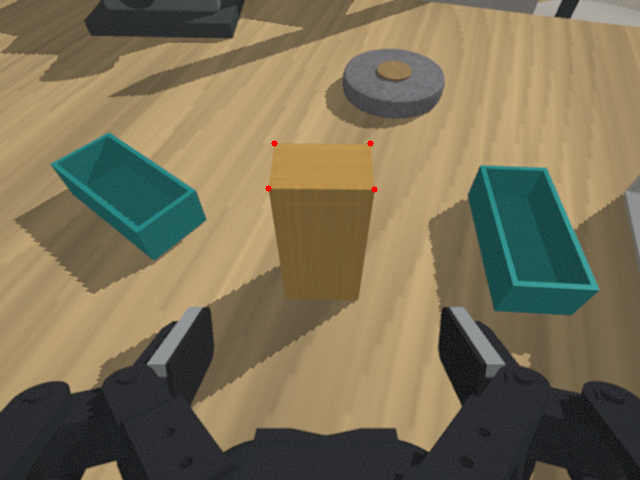

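Cover upright between the fingers, predicted corners on its top edges (268–375, rows 143–189). Approaching along the fingers.

apply_moves([
  [-0.023, -0.016, 0.8, 0, 0.02, 0.088, 1],
  [-0.023, -0.016, 0.8, 0, 0, 0, 1],
  [-0.023, -0.016, 0.8, 0, 0, 0, 1],
  [-0.022, -0.016, 0.8, 0, 0, 0, 1],
  [-0.022, -0.016, 0.5, 0, 0, 0, 1],
  [0, 0, 0.2, 0, 0, 0, 1],
  [0, 0, 0.1, 0, 0, 0, 1],
  [0, 0, 0, 0, 0, 0, 1],
])

```text
time: 17.6
tool_pos: [511.3, 186.6, 57.2]
tcp_rot: [180.0, -55.0, 107.3]
ft_force: [0.7, 0.2, -0.8]
finger_gap: 85.6
grip_force: 0.0
```

```bash
python3 - <<'E'
from h import *
delta((512,184,60),107.4,55)
E
```

```text
t 17.6 pos [511.3 186.6  57.2] gap 85.6 F [ 0.7  0.2 -0.8] q [-13.  31.  95.  45.  90. -46.]
world d [-0.5  1.3 -0.1] shift [ 0.024 -0.003  0.04 ] turn [ 0.016 -0.004 -0.011]
```

Close, then lift straight up (140 mm) and start the turn.

apply_moves([
  [0, 0, 0, 0, 0, 0, 0.5],
  [0, 0, 0, 0, 0, 0, 0.4],
  [0, 0, 0, 0, 0, 0, 0.3],
  [0, 0, 0, 0, 0, 0, 0.3],
  [0, 0, 0, 0, 0, 0, 0.3],
  [0, 0, 0, 0, 0, 0, 0.3],
], grip_force=70)

```text
time: 18.35
tool_pos: [511.2, 186.3, 57.5]
tcp_rot: [-180.0, -55.0, 107.3]
ft_force: [-1.3, -6.0, 5.7]
finger_gap: 55.1
grip_force: 76.7
```

apply_moves([
  [0.3, 0, -0.21, 0, 0, 0, 0.3],
  [0.8, 0, -0.56, 0, 0, 0, 0.3],
  [0.82, 0, -0.574, 0, 0, 0, 0.3],
  [0.6, 0, -0.42, 0, 0, 0, 0.3],
  [0, 0, 0, 0, -0.5, 0, 0.3],
  [0, 0, 0, 0, -0.982, 0, 0.3],
  [0, 0, 0, 0, -0.982, 0, 0.3],
  [0, 0, 0, 0, -0.982, 0, 0.3],
])

```text
time: 19.35
tool_pos: [510.1, 186.7, 147.8]
tcp_rot: [-179.8, -39.0, 107.2]
ft_force: [0.5, -0.1, -7.9]
finger_gap: 54.8
grip_force: 75.6
```

apply_moves([
  [0, 0, 0, 0, -0.982, 0, 0.3],
  [0, 0, 0, 0, -0.982, 0, 0.3],
  [0, 0, 0, 0, -0.982, 0, 0.3],
  [0, 0, 0, 0, -0.982, 0, 0.3],
  [0, 0, 0, 0, -0.982, 0, 0.3],
  [0, 0, 0, 0, -0.982, 0, 0.3],
  [0, 0, 0, 0, -0.982, 0, 0.3],
  [0, 0, 0, 0, -0.982, 0, 0.3],
])

```text
time: 20.35
tool_pos: [509.6, 186.9, 147.8]
tcp_rot: [-179.8, -3.1, 107.3]
ft_force: [0.6, 0.1, -7.8]
finger_gap: 54.7
grip_force: 75.4
```

apply_moves([
  [0, 0, 0, 0, -0.982, 0, 0.3],
  [0, 0, 0, 0, -0.982, 0, 0.3],
  [0, 0, 0, 0, -0.982, 0, 0.3],
  [0, 0, 0, 0, -0.982, 0, 0.3],
  [0, 0, 0, 0, -0.982, 0, 0.3],
  [0, 0, 0, 0, -0.982, 0, 0.3],
  [0, 0, 0, 0, -0.982, 0, 0.3],
  [0, 0, 0, 0, -0.982, 0, 0.3],
])

```text
time: 21.35
tool_pos: [509.7, 187.2, 147.6]
tcp_rot: [-179.8, 32.9, 107.5]
ft_force: [0.2, -0.7, -7.8]
finger_gap: 54.8
grip_force: 75.5
```

```bash
python3 - <<'E'
from h import *
delta((579.5,-206,150),118.6,-35)
E
```

```text
t 21.35 pos [509.7 187.2 147.6] gap 54.8 F [ 0.2 -0.7 -7.8] q [ 34.  12.  97. -32.  83.  24.]
world d [  71.2 -395.7   -1.7] shift [-11.136  -1.674   7.267] turn [-1.393 -0.469 -2.015]
```

Cover is closed face up in the grip. Carrying it to above the nest.

apply_moves([
  [-0.5, -0.075, 0.33, 0, 0, 0, 0.3],
  [-0.93, -0.14, 0.605, 0, 0, 0, 0.3],
  [-0.93, -0.14, 0.605, 0, 0, 0, 0.3],
  [-0.93, -0.14, 0.605, 0, 0, 0, 0.3],
  [-0.93, -0.14, 0.605, 0, 0, 0, 0.3],
  [-0.93, -0.14, 0.605, 0, 0, 0, 0.3],
  [-0.93, -0.14, 0.605, 0, 0, 0, 0.3],
  [-0.93, -0.14, 0.605, 0, 0, 0, 0.3],
])

```text
time: 22.35
tool_pos: [554.4, -63.8, 146.9]
tcp_rot: [-179.9, 32.7, 107.4]
ft_force: [-0.4, 0.4, -7.9]
finger_gap: 54.9
grip_force: 75.7
```

apply_moves([
  [-0.93, -0.14, 0.605, 0, 0, 0, 0.3],
  [-0.93, -0.14, 0.605, 0, 0, 0, 0.3],
  [-0.93, -0.14, 0.605, 0, 0, 0, 0.3],
  [-0.93, -0.14, 0.605, 0, 0, 0, 0.3],
  [-0.4, -0.06, 0.27, -0.47, -0.156, -0.67, 0.3],
  [0, 0, 0, -0.46, -0.156, -0.67, 0.3],
  [0, 0, 0, -0.46, -0.156, -0.67, 0.3],
  [0, 0, 0, 0, 0, 0, 0.3],
])

```text
time: 23.35
tool_pos: [579.4, -209.1, 145.4]
tcp_rot: [180.0, 34.8, 118.4]
ft_force: [-0.2, -0.0, -8.7]
finger_gap: 54.9
grip_force: 77.1
```

```bash
python3 - <<'E'
from h import *
delta((579.5,-206,75),118.6,-35)
E
```

```text
t 23.35 pos [ 579.4 -209.1  145.4] gap 54.9 F [-0.2 -0.  -8.7] q [-10.  -2. 113. -35.  51. -21.]
world d [  1.4   0.6 -74.5] shift [1.413 0.05  2.042] turn [-0.016 -0.042 -0.036]
```

apply_moves([
  [0.47, 0.017, 0.68, -0.016, -0.042, -0.036, 0.3],
  [0.47, 0.017, 0.68, 0, 0, 0, 0.3],
  [0.47, 0.016, 0.68, 0, 0, 0, 0.3],
  [0, 0, 0, 0, 0, 0, 0.3],
  [0, 0, 0, 0, 0, 0, 0.3],
])

```text
time: 23.98
tool_pos: [583.7, -208.5, 73.4]
tcp_rot: [179.9, 35.2, 118.6]
ft_force: [0.9, -0.1, -7.7]
finger_gap: 54.8
grip_force: 77.4
```

```bash
cat > look.py <<'E'
from h import *
import sys
tag=sys.argv[1]
def cover(s):
    R=rot(s['tcp_rot']); G=s['tool_pos']-5*R[:,2]; u=np.array([R[0,0],R[1,0],0]); u/=np.linalg.norm(u); w=np.array([-u[1],u[0],0]); return G,u,w
s=sense(); G,u,w=cover(s); print('G',G.round(1),'ang',np.degrees(np.arctan2(u[1],u[0])).round(2))
c=G-.4*u+[0,0,11.5]
top=[c+a*60*u+b*28*w-[0,0,3] for a,b in((1,1),(1,-1),(-1,-1),(-1,1))]
rim=[p-[0,0,37] for p in top]
for n in('wrist','scene','side'):
    im=np.ascontiguousarray(snapshot(n)); C=cam(n,s); np.save(f'pics/{tag}_{n}.npy',im)
    t=proj(C,top); r=proj(C,rim); print(n,'top',t.round(1).tolist(),'rim',r.round(1).tolist())
    o=im.copy()
    if n!='wrist':
        m=r.mean(0).astype(int); x0,y0=m[0]-70,m[1]-55; o=cv2.resize(o[y0:y0+110,x0:x0+140],None,fx=2.8,fy=2.8,interpolation=2); print('crop',x0,y0)
        if n=='scene': A=o
        else: B=o
    else: W=o
cv2.imwrite(f'pics/{tag}.png',cv2.resize(np.vstack([np.hstack([A,B]),cv2.resize(W[140:],(784,416))]),(784,724)) [:,:,::-1][:600] if 0 else np.hstack([A,B])[:,:,::-1])
cv2.imwrite(f'pics/{tag}w.png',W[:,:,::-1])
E
python3 look.py p5
```

```text
G [ 582.3 -206.    77.5] ang 118.59
wrist top [[201.6, 261.5], [449.6, 261.3], [384.6, 404.9], [265.5, 405.1]] rim [[226.8, 153.4], [423.9, 153.4], [377.8, 330.8], [272.1, 330.9]]
scene top [[252.4, 242.0], [265.7, 258.0], [221.9, 285.9], [209.1, 268.8]] rim [[254.0, 250.3], [267.1, 266.0], [224.5, 293.4], [212.0, 276.6]]
crop 169 216
side top [[357.1, 266.0], [367.5, 252.6], [416.9, 267.7], [407.9, 282.2]] rim [[356.6, 278.8], [366.8, 265.3], [415.3, 280.6], [406.4, 295.2]]
crop 316 224
```

View pics/p5w.png

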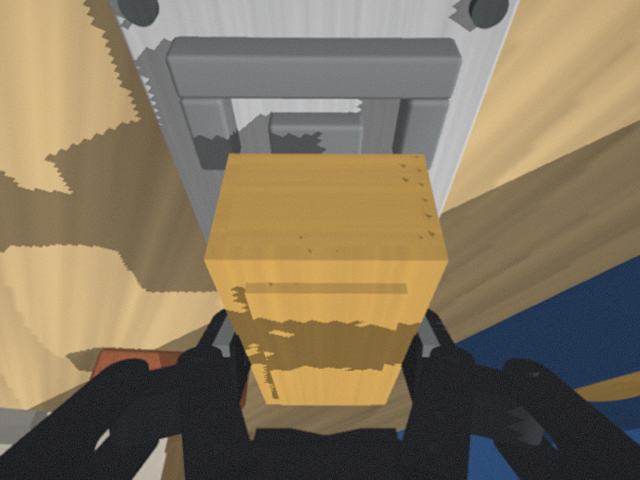

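Wrist view: nest's near end wall spans columns ~168–462, rows 38–97, with the pocket floor behind it. The cover's near rim edge is at row 154, columns 228–424, which matches prediction within 1 px. Next I measure the wall edges by gradients.

```bash
python3 - <<'E'
from h import *
g=cv2.cvtColor(np.load('pics/p5_wrist.npy'),cv2.COLOR_RGB2GRAY).astype(float)
for c in(200,240,270,300,330,360,390,430):
    p=g[10:160,c-2:c+3].mean(1); d=np.diff(cv2.GaussianBlur(p[:,None],(1,5),1)[:,0]); i=[k for k in range(2,len(d)-2) if abs(d[k])>4 and abs(d[k])==max(abs(d[k-2:k+3]))]
    print('col',c,[(10+k+.5,round(d[k])) for k in i])
for r in(46,70,85,92,108,120,135,148):
    p=g[r-1:r+2,130:500].mean(0); d=np.diff(cv2.GaussianBlur(p[None],(5,1),1)[0]); i=[k for k in range(2,len(d)-2) if abs(d[k])>5 and abs(d[k])==max(abs(d[k-2:k+3]))]
    print('row',r,[(130+k+.5,round(d[k])) for k in i])
# predicted for nest estimate
s=sense();C=cam('wrist',s); o=np.array([580,-206,0]);t=np.radians(118.6);u=np.array([np.cos(t),np.sin(t),0]);w=np.array([-u[1],u[0],0])
P=lambda a,b,z:proj(C,o+a*u+b*w+[0,0,z])[0].round(1).tolist()
for n,a,b,z in [('in top',61.5,29.5,26),('in top',61.5,-29.5,26),('out top',75.5,43.5,26),('out top',75.5,-43.5,26),('out bot',75.5,43.5,12),('out bot',75.5,-43.5,12),('in bot',61.5,29.5,12),('inbot',61.5,-29.5,12),('longend',31.5,29.5,26),('longend',31.5,-29.5,26),('longendout',31.5,43.5,26),('blk',49,17,22),('blk',49,-17,22),('hole',84,50,12),('hole',84,-50,12)]: print(n,P(a,b,z))
E
```

```text
col 200 [(36.5, -27), (55.5, 6), (95.5, -7), (98.5, 11), (135.5, -13)]
col 240 [(36.5, -27), (55.5, 6), (98.5, 28), (129.5, -17), (153.5, 14)]
col 270 [(37.5, -25), (56.5, 6), (98.5, 25), (112.5, -21), (153.5, 12)]
col 300 [(37.5, -26), (56.5, 6), (98.5, 30), (111.5, -28), (124.5, 8), (136.5, -12), (153.5, 20)]
col 330 [(37.5, -25), (55.5, 6), (98.5, 28), (111.5, -27), (125.5, 7), (129.5, -4), (153.5, 6)]
col 360 [(37.5, -26), (56.5, 6), (95.5, -7), (99.5, 24), (103.5, -17), (107.5, 14), (111.5, -15), (125.5, 6), (153.5, 4)]
col 390 [(37.5, -24), (56.5, 6), (96.5, -7), (99.5, 5), (153.5, 9)]
col 430 [(37.5, -27), (56.5, 6), (96.5, -8), (99.5, 11)]
row 46 [(144.5, -7), (147.5, 6), (156.5, -18), (169.5, -8), (456.5, 23)]
row 70 [(171.5, 9), (459.5, 15), (490.5, 7), (493.5, -9)]
row 85 [(143.5, 15), (149.5, -9), (172.5, -7), (176.5, 8), (454.5, 16), (488.5, -7)]
row 92 [(145.5, 12), (149.5, -5), (175.5, -7), (178.5, 8), (452.5, 16), (482.5, 7), (485.5, -8)]
row 108 [(133.5, -17), (152.5, 11), (156.5, -7), (180.5, -8), (184.5, 7), (223.5, -6), (232.5, 22), (359.5, -16), (398.5, -15), (41
[... 296 characters left out ...]
196.5, -6), (201.5, 5), (214.5, -7), (218.5, 7), (229.5, -18), (238.5, 16), (268.5, -15), (276.5, 6), (279.5, 6), (284.5, -8), (292.5, 6), (295.5, 6), (302.5, -10), (312.5, -6), (319.5, 10), (362.5, -7), (393.5, -16), (404.5, 9), (439.5, 17), (466.5, 6)]
row 148 [(194.5, -12), (240.5, 17), (270.5, -14), (324.5, 9), (361.5, -6), (391.5, -16), (402.5, 10), (435.5, 16), (461.5, 5)]
in top [222.5, 94.3]
in top [410.4, 94.3]
out top [162.4, 49.1]
out top [468.4, 49.5]
out bot [173.8, 26.2]
out bot [458.1, 26.6]
in bot [229.0, 70.4]
inbot [404.7, 70.6]
longend [239.3, 166.7]
longend [396.2, 166.6]
longendout [201.9, 166.6]
blk [268.2, 120.5]
blk [366.3, 120.6]
hole [141.6, -5.3]
hole [489.0, -4.7]
```

apply_moves([
  [0.166, -0.039, 0.251, 0, 0, 0, 0.3],
  [0.165, -0.038, 0.251, 0, 0, 0, 0.3],
  [0, 0, 0, 0, 0, 0, 0.3],
  [0, 0, 0, 0, 0, 0, 0.3],
])

```text
time: 24.62
tool_pos: [581.4, -209.9, 54.2]
tcp_rot: [179.9, 35.1, 118.7]
ft_force: [0.5, 0.5, -7.5]
finger_gap: 55.0
grip_force: 77.3
```

```bash
cat > meas.py <<'E'
from h import *
import sys
def peaks(p,o,th):
    d=np.diff(cv2.GaussianBlur(p[:,None],(1,5),1)[:,0]); return [(o+k+.5,int(round(d[k]))) for k in range(2,len(d)-2) if abs(d[k])>th and abs(d[k])==max(abs(d[k-2:k+3]))]
s=sense(); im=snapshot('wrist'); C=cam('wrist',s); R=rot(s['tcp_rot']); G=s['tool_pos']-5*R[:,2]; print('G',G.round(1),s['tcp_rot'].round(2),'F',s['ft_force'].round(1))
cv2.imwrite(f'pics/{sys.argv[1]}.png',im[:,:,::-1])
g=cv2.cvtColor(im,cv2.COLOR_RGB2GRAY).astype(float); hsv=cv2.cvtColor(im,cv2.COLOR_RGB2HSV); S=hsv[:,:,1].astype(float)
for c in(250,280,310,340,370,400): print('col',c,peaks(g[10:200,c-2:c+3].mean(1),10,5),'sat',peaks(S[10:200,c-2:c+3].mean(1),10,15))
for r in map(int,sys.argv[2:]): print('row',r,peaks(g[r-1:r+2,130:500].mean(0),130,6),'sat',peaks(S[r-1:r+2,130:500].mean(0),130,15))
u=np.array([R[0,0],R[1,0],0]);u/=np.linalg.norm(u);w=np.array([-u[1],u[0],0]);c=G-.4*u+[0,0,11.5-40]
print('rim z',c[2],'pred rim',proj(C,[c+60*u+28*w,c+60*u-28*w]).round(1).tolist())
o=np.array([580,-206,0]);t=np.radians(118.6);u=np.array([np.cos(t),np.sin(t),0]);w=np.array([-u[1],u[0],0])
for n,a,b,z in [('in top',61.5,29.5,26),('in top',61.5,-29.5,26),('out top',75.5,43.5,26),('out top',75.5,-43.5,26),('longend',31.5,43.5,26),('longend',31.5,-43.5,26)]: print(n,proj(C,o+a*u+b*w+[0,0,z])[0].round(1))
E
python3 meas.py m6 80 100 120 130
```

```text
G [ 580.  -207.4   58.3] [179.93  35.11 118.67] F [ 0.5  0.5 -7.5]
col 250 [(69.5, -29), (92.5, 5), (136.5, 26), (140.5, -20), (153.5, 8)] sat [(153.5, 44)]
col 280 [(69.5, -28), (92.5, 5), (136.5, 26), (140.5, -20), (145.5, -11), (153.5, 18)] sat [(153.5, 41)]
col 310 [(69.5, -26), (93.5, 5), (136.5, 26), (140.5, -17), (145.5, -12), (153.5, 19)] sat [(153.5, 41)]
col 340 [(70.5, -24), (92.5, 5), (136.5, 21), (139.5, -15), (146.5, -11), (153.5, 20)] sat [(153.5, 43)]
col 370 [(70.5, -24), (93.5, 5), (136.5, 19), (141.5, 14), (145.5, -19), (153.5, 12)] sat [(153.5, 45)]
col 400 [(70.5, -29), (93.5, 5), (134.5, -7), (153.5, 8)] sat [(153.5, 45)]
row 80 [(135.5, -14), (140.5, 9), (147.5, -18), (162.5, -9), (481.5, 21)] sat []
row 100 [(157.5, -8), (161.5, 9), (486.5, 15)] sat []
row 120 [(135.5, 18), (141.5, -17), (165.5, -8), (168.5, 8), (479.5, 18)] sat [(134.5, -28)]
row 130 [(140.5, 20), (144.5, -19), (169.5, -8), (172.5, 8), (475.5, 18)] sat [(138.5, -28)]
rim z 29.8364268709783 pred rim [[226.8, 153.3], [423.9, 153.4]]
in top [223.8 135.7]
in top [431.8 136. ]
out top [156.9  90. ]
out top [499.2  90.6]
longend [201.1 207. ]
longend [453.1 207.2]
```

apply_moves([
  [0.044, -0.01, -0.031, 0, 0, 0, 0.3],
  [0, 0, 0, 0, 0, 0, 0.3],
  [0, 0, 0, 0, 0, 0, 0.3],
  [0, 0, 0, 0, 0, 0, 0.3],
])

```text
time: 25.18
tool_pos: [580.6, -208.6, 54.6]
tcp_rot: [179.9, 35.1, 118.6]
ft_force: [0.9, -0.6, -7.2]
finger_gap: 54.8
grip_force: 77.3
```

```bash
python3 meas.py m7 80 100 120 158 170
```

```text
G [ 579.2 -206.1   58.7] [179.89  35.13 118.64] F [ 0.9 -0.6 -7.2]
col 250 [(73.5, -27), (97.5, 5), (137.5, -7), (140.5, 6), (153.5, 8)] sat [(153.5, 44)]
col 280 [(74.5, -25), (97.5, 6), (139.5, 24), (142.5, -19), (148.5, -12), (153.5, 19)] sat [(153.5, 41)]
col 310 [(74.5, -27), (97.5, 6), (139.5, 6), (149.5, -12), (153.5, 19)] sat [(153.5, 42)]
col 340 [(74.5, -29), (98.5, 5), (137.5, -6), (148.5, -12), (153.5, 20)] sat [(153.5, 43)]
col 370 [(74.5, -27), (140.5, 10), (144.5, 13), (148.5, -18), (153.5, 11)] sat [(153.5, 45)]
col 400 [(74.5, -28), (98.5, 6), (138.5, -7), (141.5, 5), (153.5, 9)] sat [(153.5, 45)]
row 80 [(154.5, -17), (167.5, -9), (477.5, 23)] sat []
row 100 [(159.5, -6), (162.5, 9), (485.5, 17)] sat []
row 120 [(136.5, 16), (140.5, -14), (166.5, -7), (169.5, 8), (479.5, 18)] sat [(135.5, -28)]
row 158 [(180.5, -8), (184.5, 7), (197.5, -9), (207.5, -8), (227.5, 24), (424.5, -13), (464.5, 17), (490.5, 6)] sat [(152.5, -27), (226.5, 41), (424.5, -44), (493.5, 30)]
row 170 [(185.5, -12), (224.5, 20), (427.5, -6), (460.5, 17), (485.5, 7)] sat [(158.5, -24), (224.5, 43), (427.5, -43), (488.5, 29)]
rim z 30.225921691867498 pred rim [[226.8, 153.3], [423.9, 153.4]]
in top [225.4 139.2]
in top [430.7 139.4]
out top [159.6  94.6]
out top [497.1  95. ]
longend [202.6 209.1]
longend [452.  209.2]
```

apply_moves([
  [0.077, -0.013, 0.109, 0, 0, 0, 0.3],
  [0.038, 0, 0.055, 0, 0, 0, 0.3],
  [0.038, 0, 0.055, 0, 0, 0, 0.3],
  [0, 0, 0, 0, 0, 0, 0.3],
])

```text
time: 25.72
tool_pos: [580.0, -208.8, 46.2]
tcp_rot: [179.9, 35.1, 118.7]
ft_force: [-0.2, 0.1, -7.2]
finger_gap: 55.0
grip_force: 77.4
```

apply_moves([
  [0.038, 0, 0.055, 0, 0, 0, 0.3],
  [0, 0, 0, 0, 0, 0, 0.3],
])

```text
time: 25.98
tool_pos: [580.1, -208.8, 44.4]
tcp_rot: [179.9, 35.1, 118.6]
ft_force: [-0.8, -0.4, -8.1]
finger_gap: 55.0
grip_force: 77.4
```

Rim is already about 6 mm inside the pocket with no contact force. Continuing.

apply_moves([
  [0.038, 0, 0.055, 0, 0, 0, 0.3],
  [0.038, 0, 0.055, 0, 0, 0, 0.3],
  [0, 0, 0, 0, 0, 0, 0.3],
])

```text
time: 26.35
tool_pos: [580.0, -208.8, 40.2]
tcp_rot: [179.9, 35.1, 118.7]
ft_force: [0.2, 0.2, -7.2]
finger_gap: 54.9
grip_force: 77.4
```

apply_moves([
  [0.038, 0, 0.055, 0, 0, 0, 0.3],
  [0.019, 0, 0.027, 0, 0, 0, 0.3],
  [0, 0, 0, 0, 0, 0, 0.3],
])

```text
time: 26.72
tool_pos: [580.3, -208.9, 37.6]
tcp_rot: [179.9, 35.1, 118.6]
ft_force: [-1.0, -0.1, -6.1]
finger_gap: 55.0
grip_force: 77.7
```

apply_moves([
  [0.019, 0, 0.027, 0, 0, 0, 0.3],
  [0, 0, 0, 0, 0, 0, 0.3],
])

```text
time: 26.98
tool_pos: [580.6, -209.1, 37.5]
tcp_rot: [179.9, 35.2, 118.6]
ft_force: [-5.9, 4.0, 2.4]
finger_gap: 54.9
grip_force: 78.9
```

apply_moves([
  [0.012, 0, 0.018, 0, 0, 0, 0.3],
  [0, 0, 0, 0, 0, 0, 0.3],
])

```text
time: 27.22
tool_pos: [580.7, -209.2, 37.5]
tcp_rot: [179.9, 35.2, 118.6]
ft_force: [-9.6, 6.4, 8.4]
finger_gap: 55.2
grip_force: 79.9
```

Seated against the floor. Release and back off along the fingers.

apply_moves([
  [0, 0, 0, 0, 0, 0, 0.7],
  [0, 0, 0, 0, 0, 0, 0.85],
  [0, 0, 0, 0, 0, 0, 1],
  [0, 0, 0, 0, 0, 0, 1],
  [0, 0, 0, 0, 0, 0, 1],
])

```text
time: 27.85
tool_pos: [580.3, -208.9, 35.9]
tcp_rot: [179.9, 35.1, 118.6]
ft_force: [0.2, 0.3, -0.7]
finger_gap: 85.8
grip_force: 0.0
```

apply_moves([
  [0, 0, -0.3, 0, 0, 0, 1],
  [0, 0, -0.8, 0, 0, 0, 1],
  [0, 0, -1, 0, 0, 0, 1],
  [0, 0, -1, 0, 0, 0, 1],
  [0, 0, -1, 0, 0, 0, 1],
  [0, 0, 0, 0, 0, 0, 1],
  [0, 0, 0, 0, 0, 0, 1],
])

```text
time: 28.72
tool_pos: [546.1, -146.8, 136.3]
tcp_rot: [179.9, 35.1, 118.7]
ft_force: [-0.5, 0.0, 0.2]
finger_gap: 85.4
grip_force: 0.0
```

```bash
python3 - <<'E'
from h import *
s=sense(); im=snapshot('wrist'); C=cam('wrist',s); cv2.imwrite('pics/f.png',im[:,:,::-1]); print(s['tool_pos'],s['ft_force'].round(1))
h=cv2.cvtColor(im,cv2.COLOR_RGB2HSV); m=cv2.inRange(h,(14,125,90),(26,255,255)); m=cv2.morphologyEx(m,2,np.ones((3,3)))
c=max(cv2.findContours(m,0,1)[0],key=cv2.contourArea); hull=cv2.convexHull(c); print(cv2.approxPolyDP(hull,4,True)[:,0].tolist())
o=np.array([579.3,-206.5,0]);t=np.radians(118.6);u=np.array([np.cos(t),np.sin(t),0]);w=np.array([-u[1],u[0],0])
for z in(49,12,26): print(z,proj(C,[o+a*60*u+b*28*w+[0,0,z] for a,b in((1,1),(1,-1),(-1,-1),(-1,1))]).round(1).tolist())
g=cv2.cvtColor(im,cv2.COLOR_RGB2GRAY).astype(float)
for n in('scene','side'):
    j=snapshot(n);C=cam(n);h=cv2.cvtColor(j,cv2.COLOR_RGB2HSV); m=cv2.inRange(h,(14,120,90),(26,255,255)); p=proj(C,o+[0,0,40])[0].astype(int)
    mm=np.zeros_like(m); mm[p[1]-40:p[1]+40,p[0]-50:p[0]+50]=m[p[1]-40:p[1]+40,p[0]-50:p[0]+50]; mm=cv2.morphologyEx(mm,2,np.ones((2,2)))
    c=max(cv2.findContours(mm,0,1)[0],key=cv2.contourArea); print(n,cv2.approxPolyDP(cv2.convexHull(c),2.5,True)[:,0].tolist())
    for z in(49,26): print(z,proj(C,[o+a*60*u+b*28*w+[0,0,z] for a,b in((1,1),(1,-1),(-1,-1),(-1,1))]).round(1).tolist())
E
```

```text
[ 546.07616925 -146.81688573  136.26404753] [-0.5  0.   0.2]
[[279, 150], [375, 151], [378, 187], [361, 294], [290, 293], [275, 187]]
49 [[273.1, 180.0], [379.1, 180.1], [361.6, 293.1], [289.3, 293.1]]
12 [[278.1, 135.7], [373.7, 135.8], [359.0, 254.0], [291.8, 254.0]]
26 [[276.4, 151.4], [375.6, 151.5], [359.9, 268.1], [290.9, 268.1]]
scene [[255, 252], [268, 271], [240, 292], [227, 297], [214, 277]]
49 [[253.8, 249.2], [266.9, 264.9], [224.4, 292.2], [211.9, 275.5]]
26 [[254.8, 254.2], [267.7, 269.7], [226.0, 296.7], [213.6, 280.1]]
side [[358, 282], [367, 280], [413, 288], [404, 304], [369, 295], [358, 288]]
49 [[355.5, 279.4], [365.7, 265.8], [414.2, 281.1], [405.3, 295.8]]
26 [[355.2, 287.1], [365.3, 273.4], [413.2, 288.9], [404.4, 303.6]]
```

```bash
python3 - <<'E'
from h import *
def peaks(p,o,th):
    d=np.diff(cv2.GaussianBlur(p[:,None],(1,5),1)[:,0]); return [(o+k+.5,int(round(d[k]))) for k in range(2,len(d)-2) if abs(d[k])>th and abs(d[k])==max(abs(d[k-2:k+3]))]
im=cv2.imread('pics/f.png'); g=cv2.cvtColor(im,6).astype(float)
for c in(285,300,315,330,345,360): print(c,peaks(g[110:310,c-2:c+3].mean(1),110,2.5))
h=cv2.cvtColor(im,cv2.COLOR_BGR2HSV); m=cv2.inRange(h,(14,100,40),(26,255,255))
for r in range(150,300,6): x=np.where(m[r,240:400])[0]; print((r,240+x.min(),240+x.max()) if len(x) else r,end=' ')
s=sense();C=cam('wrist',s);o=np.array([579.3,-206.5,0]);t=np.radians(118.6);u=np.array([np.cos(t),np.sin(t),0])
print([(z,a,proj(C,o+a*u+[0,0,z])[0].round(1).tolist()) for z,a in((52,50),(49,50),(52,-50),(49,-60),(26,61.5),(26,75.5),(26,-61.5),(12,75.5),(12,92))])
side=np.ascontiguousarray(snapshot('side')); hs=cv2.cvtColor(side,cv2.COLOR_RGB2HSV)
for v in range(258,310,3): print(v,' '.join('%d/%d/%d'%tuple(hs[v,x]) for x in range(350,424,6)))
E
```

```text
285 [(115.5, -27), (129.5, 8), (149.5, 8), (181.5, 8), (197.5, -8), (201.5, -3), (208.5, -3), (217.5, 11), (252.5, -4), (259.5, -4), (265.5, -3), (271.5, -3), (276.5, 9)]
300 [(116.5, -25), (128.5, 8), (150.5, 8), (181.5, 9), (194.5, -8), (198.5, 8), (288.5, 3), (294.5, -18)]
315 [(116.5, -26), (129.5, 8), (150.5, 9), (181.5, 8), (195.5, -8), (198.5, 8), (294.5, -18)]
330 [(116.5, -25), (129.5, 8), (150.5, 9), (181.5, 8), (194.5, -8), (198.5, 8), (294.5, -15)]
345 [(116.5, -24), (129.5, 8), (150.5, 9), (181.5, 8), (195.5, -8), (199.5, 8), (294.5, -18)]
360 [(116.5, -25), (129.5, 8), (133.5, -3), (150.5, 8), (181.5, 8), (195.5, -8), (198.5, 8), (294.5, -15)]
(150, np.int64(278), np.int64(374)) (156, np.int64(277), np.int64(376)) (162, np.int64(276), np.int64(377)) (168, np.int64(276), np.int64(377)) (174, np.int64(275), np.int64(378)) (180, np.int64(274), np.int64(378)) (186, np.int64(275), np.int64(378)) (192, np.int64(276), np.int64(377)) (198, np.int64(277), np.int64(376)) (204, np.int64(278), np.int64(375)) (210, np.int64(278), np.int64(374)) (216, np.int64(279), np.int64(373)) (2
[... 2489 characters left out ...]
/117/146 120/5/164 150/4/144
297 150/3/147 150/4/135 135/5/109 9/12/148 18/96/162 19/130/163 19/130/163 19/130/163 19/130/163 19/131/166 14/46/116 120/4/132 150/4/144
300 150/4/187 150/5/145 150/4/144 150/3/146 165/3/146 15/54/156 19/126/164 18/119/157 19/131/162 19/131/160 130/7/107 135/4/123 150/4/145
303 5/10/147 150/5/150 160/5/147 140/5/146 165/3/147 150/3/147 10/15/149 0/7/105 16/58/124 19/123/154 120/6/129 160/5/146 160/5/145
306 18/83/142 15/29/140 150/3/150 160/5/149 150/3/146 160/5/147 150/3/147 120/7/106 110/7/106 0/5/102 120/5/143 150/2/210 13/21/144
309 18/74/202 18/85/141 17/62/143 8/7/149 150/3/151 150/3/147 150/3/147 135/4/127 130/7/106 120/7/110 130/6/120 150/3/228 17/70/157
```

Cover is home: the pad edge (rows 195 and 198.5), far edge (294.5) and near wall (150.5) all match the fully seated prediction within about 1 px. The hand is clear.

```bash
python3 -c "
from bench import *
print(hand_in())"
```

```text
the job is handed in; nothing more can be done
None
```

The cover was turned over in two quarter turns and set rim down in the nest pocket, closed face up. By camera it is fully seated to within about 1 px. It was released with the hand clear and nothing else touched, and the job was handed in at about 29 s.

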